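# Load a vial into a photometer's pop-out tray and click it shut

### The arm

A 6-joint arm with a two-finger parallel gripper is mounted at the origin on a cart in front of the work surface, level with it; the furniture and walls round the work are solid. World frame = base frame: x ahead of the robot, y to its left, z up, the work surface at z = 0. Lengths are in m, angles in rad, forces in N, time in s.
With the tool pointing down it reaches from about 0.15 to 0.775 m from the base axis. Payload 6.1 kg.
Tool frame: the origin (TCP) lies midway between the tips of the shut fingers; the grasp point (between the pads) lies env.hold_point_z behind it (env.hold_point_z is the distance from the TCP to the grasp point, in m); z points along the fingers, y is the line along which they close (so a half turn about z gives the same grasp; the last joint's range is limited). The gripper opens to 85 mm and grips with 20 to 120 N. Pads are 22 mm wide; open, the fingers measure 114 mm over their backs; the gripper's body (76 mm by 85 mm) begins 54 mm behind the grasp point. The pads swing forward as they close: fully open they stand 13 mm farther back than shut.
Start: joints at [-1.159, 0.126, -0.04, 1.405, 0, 1.571], TCP at [0.21, -0.481, 0.231] pointing down, gripper open.
Joint ranges: [-2.72, 2.72], [-0.95, 1.95], [-1.27, 1.35], [-1.78, 2.02], [-1.46, 1.47], [-3.14, 3.14]. Speed limits (rad/s): [2.39, 2.39, 3.01, 3.14, 3.14, 3.14].

### API

Orientations are given as a unit quaternion [w, x, y, z].
In Python, from station import env gives the robot as it stands.
- The arm moves only by the shell command python3 -m crank 'ROWS' [OPENING] [FORCE]. ROWS is text: rows parted by semicolons, each of 4 numbers parted by spaces: the shift along the tool's x, y, z in mm, then the turn about the tool's z in rad. In form: x y z turn; .... A call has exactly 10 rows; each row shifts and turns the commanded pose from where the row before left it, along the tool's axes as they then stand; what a row does not reach is not made up. A row lasts 1/12 s, in which the tool goes at most 41.7 mm and 7.16 degrees, less where a joint would pass 70% of its speed; a pose out of reach is approached as far as the arm can. A call is refused whole if a number of a shift passes 41.7 or a number of a turn 0.125, either way. A call with a gripper value outside its range is refused whole. OPENING is the opening, from 0 (shut) to 1 (fully open), set as the call begins (- or left out, the last holds). The fingers move at their own pace and stop on an object; FORCE is the grip in N (left out, the last holds). Time passes only in rows, so rows that do not move let the fingers close, or fill a call up. It gives the time, the measured TCP pose, the force, the opening and the grip force at its end, in the units of the state.
- env.read_state(): the state, without advancing time (a new reading comes with each control period).
- env.snapshot(name): name is "scene" or "top" or "wrist"; returns a dict with "pixels" (420x560x3 uint8, red, green, blue), "intrinsics" (3x3 intrinsics, pixels), "view" (4x4, takes a point from world to camera coordinates); the wrist camera has in their place "T_tool_cam" (4x4, takes a point from camera to tool coordinates, whose origin is the TCP and whose axes are the flange's). Camera axes: x right, y up, looking along -z (the intrinsics and any distortion apply to the point x, -y, -z); pixel columns grow to the right and rows downward; lengths in m; the calibration is good to about 2 mm. The wrist camera is an equidistant fisheye: a pixel r from the principal point sees the ray r / f radians off the axis. A picture is of the moment at which its call begins: read the wrist's pose just before it. There is no depth.
- env.sign_off(): hands the job in; it is judged then, once.
The state is a dict: "clock": time; "joints": joint angles; "joint_velocities": joint speeds; "joint_efforts": joint torques, N m; "eef_pos": TCP position; "tool_rot": TCP orientation; "wrist_force": force on the tool from outside, world axes, zero at the start; "ft_torque": the same for the moment, N m; "opening": opening from 0.0 (shut) to 1.0 (fully open); "finger_force": force on a finger pad.
Only numpy, scipy, OpenCV 4.12 (cv2) and the standard library are available. Lean on these libraries where they do the work, as an engineer would, in place of code of your own. Each camera call takes 0.05 s, during which the arm holds its last target. There are 200 camera calls.

### The job

Press the orange release key on top of the photometer so that its sample tray pops out, stand the blue-capped vial in the tray's well, then push the tray home until it clicks and stays shut by itself. Press and push gently, no harder than it needs: more than 18 N on the key or the tray breaks the catch. Leave the other vials and the beaker where they stand.

Things in the scene. Friction and masses are not known exactly. Their poses are not given: they have to be found in the camera images.
- reader: White vial photometer fixed to the worktop: box 90 mm deep (x), 100 mm wide (y), 82 mm high. Origin at the centre of its underside, z up; its front, where the tray comes out, faces its own -x, roughly towards the robot. Orange key on its top, grey tray front with a blue pad on its front.
- key_top (a point): Centre of the top face of the orange release key (26 mm along the reader's x, 34 mm along y), 97 to 102 mm above the worktop, 10 to 15 mm in front of the reader's centre. Pressed straight down against a spring: the tray is released, with a total of 5 to 8 N, when the key's top has come down to about 91 mm above the worktop; its rigid end is 13 mm below its start. It comes back up when let go.
- key (a joint): Travel of the release key in m: 0 up, 0.013 fully down. It also dips by itself while the tray's hook rides over the catch as the tray is pushed home, and comes back up at the click. The hook meets the catch when the tray stands at 0.020 to 0.010.
- tray (a joint): Tray position in m along the reader's -x: 0.064 popped out; latched shut somewhere from 0 to 0.010, unlike each time. A spring drives it out. Pushing home takes 1 to 3 N, then 4 to 8 N while its hook rides over the catch, then less (the click), and 1 to 3 mm behind is a rigid stop. The click lies 1 to 7 mm deeper than the latched position, at a hidden depth. Unclicked, the tray comes out again.
- tray_pad (a point): Centre of the front face of the blue push pad (40 mm wide, 26 mm high, 14 mm proud of the tray's grey front panel), 43 mm above the worktop; moves with the tray: 61 mm plus the tray's joint value in front of the reader's centre. The panel is 82 mm wide, from 6 to 72 mm above the worktop. The face looks along the reader's -x. Push it along the reader's +x.
- well (a point): Centre of the floor of the tray's round vial well, 8 mm above the worktop, 47 mm behind the pad's face; moves with the tray: inside the reader when shut, 33 mm before its front when out. Well 32 mm wide, 16 mm deep, bevelled mouth, in a black block (40 mm in x, 50 mm in y), top 24 mm above the worktop. The front panel's inner face is 25 mm before the well's centre.
- vial_blue_mid (a point): Centre, half-way up, of the blue-capped sample vial to be loaded: glass, 27 mm wide, 59 mm high with a 22 mm wide cap on the top 12 mm, 18 to 31 g, standing on the worktop. Grip its upper body or cap from above so that the fingers stay above the tray's black block. In the well its centre is 29.5 mm above the well's floor.
- vial_red_mid (a point): Centre of a red-capped vial of the same size; leave it standing.
- vial_white_mid (a point): Centre of a white-capped vial of the same size; leave it standing.
- beaker: Empty glass beaker, 70 to 77 mm wide, 92 mm high, origin at the centre of its underside; leave it standing.
Things that resemble listed ones, but are neither listed nor needed, are in the scene too. What is shaped like the part that bears vial_blue_mid but purple is not meant.

How it is judged:
On the way, in this order (a step that is already met when the one before it is completed fails the run):
1. the robot presses on the release key while the tray is still shut ((contact force between key and the fingers above 0.5 N or contact force between key and the arm above 0.5 N) and value of joint tray below 0.03 m).
2. the tray has popped out (value of joint tray above 0.055 m), for 0.1 s.
3. the blue-capped vial stands in the well of the open tray, let go (horizontal distance between vial_blue_mid and well below 0.006 m and z of vial_blue_mid in the frame of well between 0.024 and 0.034 m and angle between vial_blue_mid's own z axis and vertical below 0.2 rad and contact force between vial_blue and the fingers below 0.1 N and contact force between vial_blue and the arm below 0.1 N and value of joint tray above 0.045 m), for 0.2 s.
At the end, for the whole second after the job is handed in: The tray is latched shut by itself (its joint below 0.015 m, at rest, nothing touching tray or key) with the blue-capped vial upright (within 0.2 rad) in its well, within 6 mm of the well's axis and down on its floor (within 5 mm) (value of joint tray below 0.015 m and velocity of joint tray below 0.005 m/s and horizontal distance between vial_blue_mid and well below 0.006 m and z of vial_blue_mid in the frame of well between 0.024 and 0.034 m and angle between vial_blue_mid's own z axis and vertical below 0.2 rad and linear speed of vial_blue below 0.01 m/s and contact force between each of tray, key and the fingers below 0.1 N and contact force between each of tray, key and the arm below 0.1 N).
It fails at once if more than 18 N on the tray (contact force between tray and the fingers above 18 N or contact force between tray and the arm above 18 N).
It fails at once if more than 18 N on the release key (contact force between key and the fingers above 18 N or contact force between key and the arm above 18 N).
It fails at once if another vial or the beaker moved by more than 20 mm or tipped (distance of any of vial_red_mid, vial_white_mid, beaker from where it was at the start of the episode above 0.02 m or angle between any of vial_red_mid, vial_white_mid, beaker's own z axis and vertical above 0.3 rad).
It also fails if it takes over 72 s, if anything falls off the work surface, if the arm or the gripper's body presses on something with over 40 N, if the wrist force passes 120 N, or if a joint passes its speed limit or range.

## Working session

There is one attempt and no reset: what is moved stays moved. The work goes in short steps, Python scripts to look and compute and a shell command to move; the robot and the scene stay as the last step left them, time stands still between calls to the robot, and variables do not carry over. Pictures are saved under pics/ and viewed, at most 10 in all, crops included, and the job is handed in when it is done.

```bash
mkdir -p pics; ls
cat > h.py <<'E'
from station import env
import numpy as np, cv2
def snap(n,f=None):
    s=env.snapshot(n)
    if f: cv2.imwrite('pics/'+f,s['pixels'][:,:,::-1])
    return s
def ray(s,u,v):
    K=np.array(s['intrinsics']);V=np.array(s['view'])
    d=np.array([(u-K[0,2])/K[0,0],-(v-K[1,2])/K[1,1],-1.])
    R=V[:3,:3];return -R.T@V[:3,3],R.T@d
def onz(s,u,v,z):
    o,d=ray(s,u,v);return o+d*(z-o[2])/d[2]
def proj(s,p):
    K=np.array(s['intrinsics']);V=np.array(s['view']);c=V[:3,:3]@p+V[:3,3]
    return K[0,0]*c[0]/-c[2]+K[0,2],K[1,1]*c[1]/c[2]+K[1,2]
E
python3 - <<'E'
from h import *
a=snap('scene','s0.png');b=snap('top','t0.png')
np.set_printoptions(precision=4,suppress=True)
for s in (a,b): print({k:v for k,v in s.items() if k!='pixels'})
st=env.read_state();print(st,env.hold_point_z)
cv2.imwrite('pics/w0.png',snap('wrist')['pixels'][:,:,::-1])
E
```

```text
pics
{'intrinsics': array([[434.9967,   0.    , 278.7547],
       [  0.    , 434.9967, 215.9185],
       [  0.    ,   0.    ,   1.    ]]), 'view': array([[-0.683 , -0.73  ,  0.0249,  0.271 ],
       [ 0.3573, -0.3042,  0.883 , -0.2708],
       [-0.6371,  0.612 ,  0.4686, -0.9629],
       [ 0.    ,  0.    ,  0.    ,  1.    ]])}
{'intrinsics': array([[388.3633,   0.    , 280.6827],
       [  0.    , 388.3633, 208.7716],
       [  0.    ,   0.    ,   1.    ]]), 'view': array([[ 0.003 , -1.    ,  0.0014, -0.0605],
       [ 0.9967,  0.0031,  0.081 , -0.4975],
       [-0.081 ,  0.0012,  0.9967, -1.1274],
       [ 0.    ,  0.    ,  0.    ,  1.    ]])}
{'clock': 0.1, 'joints': array([-1.159 ,  0.1263, -0.0405,  1.4054, -0.    ,  1.5708]), 'joint_velocities': array([-0.0002, -0.0017,  0.002 ,  0.002 , -0.0003, -0.0005]), 'joint_efforts': array([ -0.0013, -43.6902,  35.361 ,   0.0137,  -0.0001,  -0.    ]), 'eef_pos': array([ 0.21  , -0.4808,  0.2306]), 'tool_rot': array([-0.0007,  0.9789,  0.2045, -0.0001]), 'wrist_force': array([-1.395 ,  0.3375,  0.0244]), 'ft_torque': array([ 0.022 , -0.0047,  0.0147]), 'finger_force': 0.0, 'opening': 0.9980270921864891} 0.0187
```

View pics/s0.png

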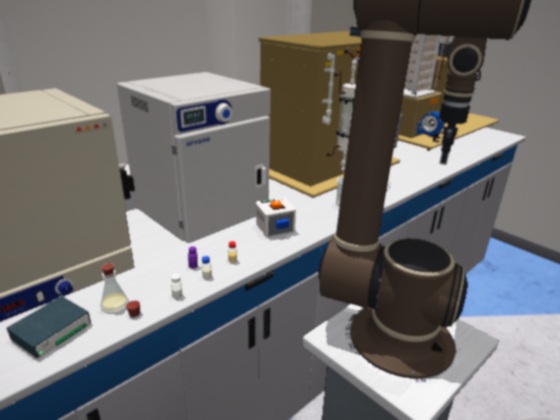

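View pics/t0.png

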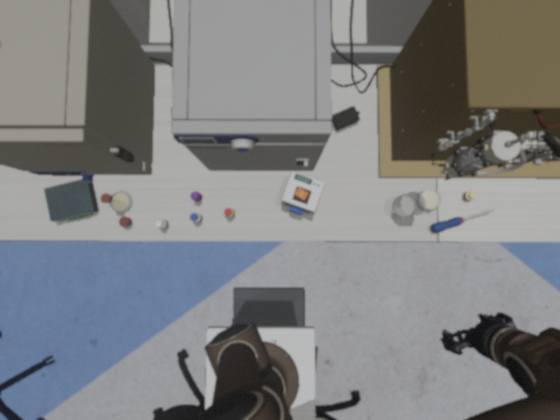

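The scene view shows the reader at about (275,215) with its orange key at (277,205). The blue-capped vial is at (206,265), the purple look-alike at (193,257), red at (232,250) and white at (176,285). In the top view, the key is at (302,195), blue at (195,217), purple at (196,197), red at (229,213), white at (161,224) and the beaker near (403,205). The blue cap fits the description and the purple one is the decoy. Next I'll measure and make one confirming crop.

```bash
cat >> h.py <<'E'
def blob(s,lo,hi,roi):
    x0,y0,x1,y1=roi
    hsv=cv2.cvtColor(np.ascontiguousarray(s['pixels'][y0:y1,x0:x1]),cv2.COLOR_RGB2HSV)
    m=cv2.inRange(hsv,np.array(lo),np.array(hi))
    n,l,st,c=cv2.connectedComponentsWithStats(m)
    i=1+np.argmax(st[1:,4]);return c[i]+[x0,y0],st[i],np.argwhere(l==i)[:,::-1]+[x0,y0]
def tri(s1,p1,s2,p2):
    o1,d1=ray(s1,*p1);o2,d2=ray(s2,*p2)
    t=np.linalg.lstsq(np.c_[d1,-d2],o2-o1,rcond=None)[0]
    a,b=o1+d1*t[0],o2+d2*t[1];return (a+b)/2,np.linalg.norm(a-b)
E
python3 - <<'E'
from h import *
np.set_printoptions(precision=4,suppress=True)
a=snap('scene');b=snap('top')
for n,lo,hi,ra,rb in [('key',(3,150,120),(18,255,255),(255,190,300,240),(280,170,325,220)),
 ('pad',(105,130,60),(125,255,255),(265,210,300,240),(280,200,310,220)),
 ('blue',(105,130,60),(125,255,255),(198,250,215,282),(186,208,206,226)),
 ('purple',(126,80,40),(160,255,255),(183,240,202,275),(186,188,206,206)),
 ('red',(0,150,80),(4,255,255),(222,236,244,266),(218,203,240,222))]:
    try:
        pa,sa,_=blob(a,lo,hi,ra);pb,sb,_=blob(b,lo,hi,rb)
        print(n,pa,sa[4],pb,sb[4],tri(a,pa,b,pb))
    except Exception as e: print(n,e)
for n,p in [('white',(161,224)),('red',(229,213))]: print(n,onz(b,*p,.059))
print('beaker',onz(b,403,200,.092),onz(b,429,200,.09),'cardbox',onz(b,346,118,0))
# white box top
c=b['pixels'][165:225,270:340];d=a['pixels'][190:300,160:300]
cv2.imwrite('pics/crop.png',np.vstack([cv2.resize(c[:,:,::-1],(560,300),interpolation=cv2.INTER_CUBIC)[:,:,:],cv2.resize(d[:,:,::-1],(560,290),interpolation=cv2.INTER_CUBIC)]))
E
```

```text
key attempt to get argmax of an empty sequence
pad [282.1102 223.1181] 127 [295.9259 209.8148] 27 (array([ 0.4929, -0.1027,  0.0471]), np.float64(0.000768357580648715))
blue [205.4545 259.2727] 33 [194.5 217.5] 2 (array([0.4704, 0.1891, 0.0545]), np.float64(0.004067695474240032))
purple [192.3291 257.0886] 158 [195.5319 195.9362] 47 (array([0.534 , 0.1912, 0.0308]), np.float64(0.000526512900833846))
red attempt to get argmax of an empty sequence
white [0.45   0.2814 0.059 ]
red [0.482  0.0884 0.059 ]
beaker [ 0.5173 -0.3984  0.092 ] [ 0.5177 -0.4714  0.09  ] cardbox [ 0.7792 -0.2585  0.    ]
```

View pics/crop.png

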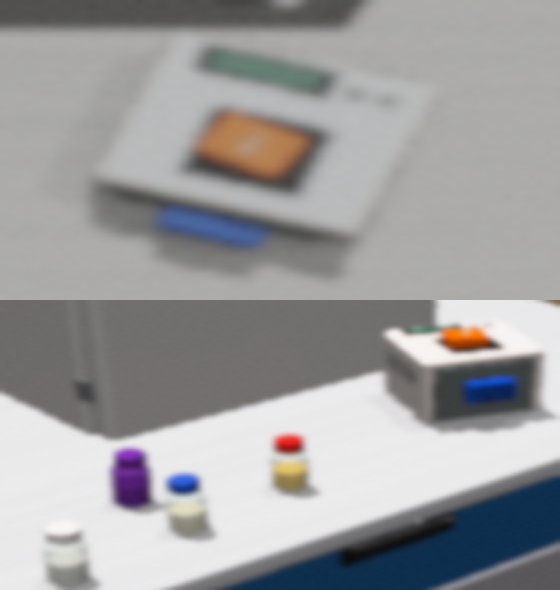

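The crop confirms it: the blue-capped vial is the glass one with the blue cap (scene 206,262), and the all-purple one is the decoy. The reader top's corners show up well enough for a yaw estimate.

Run:
```python
from h import *
np.set_printoptions(precision=4,suppress=True)
a=snap('scene');b=snap('top')
pb,sb,pts=blob(b,(3,90,90),(22,255,255),(285,180,320,215));print('key top',pb,sb[4],onz(b,*pb,.0995))
pa,sa,_=blob(a,(3,150,120),(25,255,255),(255,190,300,220));print('scene',pa,sa[4],tri(a,pa,b,pb))
r=cv2.minAreaRect(np.array([onz(b,*p,.0995)[:2]*1000 for p in pts],np.float32));print(r)
# white top
m=((b['pixels'].astype(int).min(2)>172)).astype(np.uint8)
cs=[onz(b,*p,.082) for p in [(281.9,201),(314.4,212),(325,182.6),(291.5,172)]]
fl,fr,br,bl=[c[:2] for c in cs];print(cs)
for e,o in [(fl-fr,90),(bl-br,90),(bl-fl,0),(br-fr,0)]: print(np.linalg.norm(e),np.degrees(np.arctan2(e[1],e[0]))-o)
print('centre',np.mean(cs,0))
pb,sb,_=blob(b,(100,50,40),(128,255,255),(186,208,206,226));print('blue',pb,sb[4],onz(b,*pb,.059))
pb,sb,_=blob(b,(100,50,40),(128,255,255),(280,200,312,222));print('pad',pb,sb[4],onz(b,*pb,.056))
from scipy.spatial.transform import Rotation as R
q=env.read_state()['tool_rot'];print(R.from_quat(np.roll(q,-1)).as_matrix())
```

```text
key top [301.3852 193.8689] 122 [ 0.5327 -0.1159  0.0995]
scene [275.6567 204.1343] 67 (array([ 0.5348, -0.1152,  0.0912]), np.float64(0.003262161345459381))
((532.8546142578125, -115.10397338867188), (34.55705261230469, 28.57704734802246), 63.49034881591797)
[array([ 0.5145, -0.0623,  0.082 ]), array([ 0.4839, -0.1532,  0.082 ]), array([ 0.5668, -0.1833,  0.082 ]), array([ 0.5967, -0.0891,  0.082 ])]
0.0959009028221112 -18.607849431791493
0.0988142238541235 -17.56801390669729
0.08645457241523188 -18.073848312822125
0.08826883169693273 -19.96544846966039
centre [ 0.5405 -0.122   0.082 ]
blue [193.8537 216.8537] 41 [0.4706 0.1884 0.059 ]
pad [296.0125 209.8375] 80 [ 0.4918 -0.1028  0.056 ]
[[ 0.9164  0.4002 -0.0001]
 [ 0.4002 -0.9164  0.0004]
 [ 0.     -0.0004 -1.    ]]
```

Estimates: reader yaw about -18.4°, key at (0.533, -0.1155), reader centre near (0.545, -0.121) and blue vial at (0.4706, 0.1885). Distances match the given sizes. First I'll turn the tool so its x axis lies along the reader's -x, and shut the gripper.

```bash
python3 -m crank '0 0 0 -0.1203;0 0 0 -0.1203;0 0 0 -0.1203;0 0 0 -0.1203;0 0 0 -0.1203;0 0 0 -0.1203;0 0 0 -0.1203;0 0 0 -0.1203;0 0 0 -0.1203;0 0 0 -0.1203' 0 20; python3 -m crank '0 0 0 -0.1203;0 0 0 -0.1203;0 0 0 -0.1203;0 0 0 -0.1203;0 0 0 -0.1203;0 0 0 -0.1203;0 0 0 -0.1203;0 0 0 -0.1203;0 0 0 -0.1203;0 0 0 -0.1203'
cat >> h.py <<'E'
from scipy.spatial.transform import Rotation as R
def go(p):
    s=env.read_state();M=R.from_quat(np.roll(s['tool_rot'],-1)).as_matrix()
    print('yawx',np.degrees(np.arctan2(M[1,0],M[0,0])).round(2),'pos',(s['eef_pos']*1000).round(1),'F',s['wrist_force'].round(2),'t',round(s['clock'],2),'op',round(s['opening'],3),'tool shift',(M.T@(np.array(p)-s['eef_pos'])*1000).round(1))
E
python3 -c "
from h import *
go([.533,-.1155,.16]);print(env.read_state()['joints']);print(np.array(env.snapshot('wrist')['T_tool_cam']).round(3))"
```

```text
clock: 1.18
eef_pos: [0.2101, -0.4811, 0.2313]
tool_rot: [-0.0, 0.689, 0.725, -0.0]
wrist_force: [-0.5, -0.7, 0.3]
opening: 0.005
finger_force: 0.0
clock: 2.02
eef_pos: [0.2101, -0.481, 0.2313]
tool_rot: [-0.0, 0.158, 0.987, 0.0]
wrist_force: [0.8, 0.1, -0.4]
opening: 0.003
finger_force: 0.0
yawx 161.79 pos [ 210.1 -481.   231.3] F [ 0.76  0.07 -0.35] t 2.02 op 0.003 tool shift [-192.5  448.2   71.3]
[-1.15901271e+00  1.25786029e-01 -3.96825331e-02  1.40544233e+00
 -1.69884884e-06 -8.41136453e-01]
[[-0.     0.953  0.303  0.076]
 [ 1.     0.    -0.     0.   ]
 [-0.     0.303 -0.953 -0.143]
 [ 0.     0.     0.     1.   ]]
```

```bash
python3 -m crank '-9.6 22.4 1 0;-9.6 22.4 1 0;-9.6 22.4 1 0;-9.6 22.4 1 0;-9.6 22.4 1 0;-9.6 22.4 1 0;-9.6 22.4 1 0;-9.6 22.4 1 0;-9.6 22.4 1 0;-9.6 22.4 1 0' >/dev/null; python3 -m crank '-9.6 22.4 1 0;-9.6 22.4 1 0;-9.6 22.4 1 0;-9.6 22.4 1 0;-9.6 22.4 1 0;-9.6 22.4 1 0;-9.6 22.4 1 0;-9.6 22.4 1 0;-9.6 22.4 1 0;0 0 0 0' >/dev/null
cat >> h.py <<'E'
def wsnap(f=None):
    st=env.read_state();s=snap('wrist',f)
    T=np.eye(4);T[:3,:3]=R.from_quat(np.roll(st['tool_rot'],-1)).as_matrix();T[:3,3]=st['eef_pos']
    s['C']=T@np.array(s['T_tool_cam']);return s
def wray(s,u,v):
    K=np.array(s['intrinsics']);x=(u-K[0,2])/K[0,0];y=(v-K[1,2])/K[1,1];r=np.hypot(x,y)+1e-9
    d=np.array([np.sin(r)*x/r,-np.sin(r)*y/r,-np.cos(r)]);return s['C'][:3,3],s['C'][:3,:3]@d
def wz(s,u,v,z):
    o,d=wray(s,u,v);return o+d*(z-o[2])/d[2]
E
python3 -c "
from h import *
s=wsnap('w1.png');print(s['intrinsics']);go([.533,-.1155,.16])"
```

```text
[[325.1922621    0.         277.5121182 ]
 [  0.         325.1922621  209.63964636]
 [  0.           0.           1.        ]]
yawx 161.49 pos [ 519.4 -134.3  211.8] F [-1.12 -0.5  -0.19] t 3.78 op -0.002 tool shift [-7.  22.1 51.8]
```

View pics/w1.png

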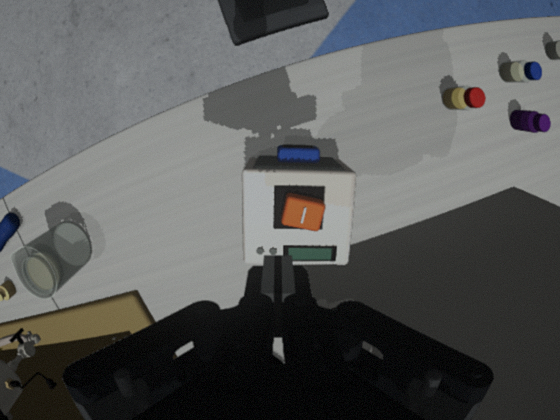

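The wrist view shows the reader straight ahead. Its front edge runs (245,170)–(354,172), the key is at (303,212) and the pad at (299,153). Now I'll measure the yaw and the points.

Run:
```python
from h import *
np.set_printoptions(precision=4,suppress=True)
s=wsnap();im=s['pixels']
def bl(lo,hi,roi): return blob(s,lo,hi,roi)
c,st,p=bl((3,120,90),(20,255,255),(270,185,335,240));print('key',c,st,wz(s,*c,.0995))
c,st,p=bl((105,120,50),(125,255,255),(260,140,335,165));print('pad',c,st)
top=wz(s,c[0],st[1]+st[3]+140-1,.056);print('pad rear top edge',top,'front',wz(s,c[0],st[1]+140+.0,.056))
m=cv2.inRange(cv2.cvtColor(im,cv2.COLOR_RGB2GRAY),195,255);m[:, :235]=0;m[:,365:]=0;m[:165]=0;m[275:]=0
k=np.argwhere(m)[:,::-1];k=k[(k[:,1]<262)]
n,l,S,_=cv2.connectedComponentsWithStats(m);i=1+np.argmax(S[1:,4]);print(S[i])
k=np.argwhere(l==i)[:,::-1]
P=np.array([wz(s,*q,.082)[:2]*1000 for q in k],np.float32);print(cv2.minAreaRect(P))
for v in (190,210,230):
    r=k[k[:,1]==v][:,0];print(v,wz(s,r.min(),v,.082),wz(s,r.max(),v,.082))
```

```text
key [304.4309 214.3033] [  13   13   44   34 1042] [ 0.5352 -0.1156  0.0995]
pad [299.9712 155.164 ] [ 19   8  43  15 555]
pad rear top edge [ 0.5    -0.1053  0.056 ] front [ 0.4875 -0.1013  0.056 ]Traceback (most recent call last):
  File "<stdin>", line 10, in <module>
    return _wrapfunc(a, 'argmax', axis=axis, out=out, **kwds)
    return bound(*args, **kwds)
ValueError: attempt to get argmax of an empty sequence
```

```bash
python3 -m crank '-1.6 4.4 10 0;-1.6 4.4 10 0;-1.6 4.4 10 0;-1.6 4.4 10 0;-1.6 4.4 10 0;0 0 10 0;0 0 10 0;0 0 10 0;0 0 10 0;0 0 6 0' >/dev/null; python3 -m crank '0 0 0 0;0 0 0 0;0 0 0 0;0 0 1 0;0 0 1 0;0 0 1 0;0 0 1 0;0 0 1 0;0 0 0 0;0 0 0 0'|grep -v rot; python3 -c "
from h import *
go([.534,-.1157,.091])"
```

```text
clock: 5.5
eef_pos: [0.533, -0.1173, 0.1112]
wrist_force: [0.5, -0.3, 0.3]
opening: -0.0
finger_force: 0.0
yawx 161.45 pos [ 533.  -117.3  111.2] F [ 0.48 -0.28  0.31] t 5.5 op -0.0 tool shift [-0.5  1.9 20.2]
```

```bash
python3 -m crank '0 0.5 2 0;0 0.5 2 0;0 0.5 2 0;0 0 1 0;0 0 1 0;0 0 1 0;0 0 1 0;0 0 1 0;0 0 1 0;0 0 0 0'|grep -v rot;  python3 -m crank '0 0 1 0;0 0 0 0;0 0 1 0;0 0 0 0;0 0 1 0;0 0 0 0;0 0 1 0;0 0 0 0;0 0 0 0;0 0 0 0'|grep -v rot
```

```text
clock: 6.33
eef_pos: [0.5334, -0.1159, 0.0991]
wrist_force: [-0.3, -0.9, 0.2]
opening: -0.001
finger_force: 0.0
clock: 7.17
eef_pos: [0.5336, -0.1159, 0.0956]
wrist_force: [0.4, 0.9, 4.5]
opening: -0.002
finger_force: 2.3
```

```bash
python3 -m crank '0 0 1 0;0 0 0 0;0 0 1 0;0 0 0 0;0 0 1 0;0 0 0 0;0 0 1 0;0 0 0 0;0 0 0 0;0 0 0 0'|grep -v rot;  python3 - <<'E'
from h import *
s=wsnap();c,st,p=blob(s,(105,120,50),(125,255,255),(240,0,360,170));print(c,st)
E
```

```text
clock: 8.0
eef_pos: [0.5334, -0.1159, 0.0913]
wrist_force: [-0.9, -0.5, 2.5]
opening: -0.002
finger_force: 1.1
[277.23212121  95.51454545] [   2   84   71   25 1650]
```

```bash
python3 -m crank '0 0 0.5 0;0 0 0 0;0 0 0.5 0;0 0 0 0;0 0 0.5 0;0 0 0 0;0 0 0 0;0 0 0 0;0 0 0 0;0 0 0 0'|grep -v rot;  python3 - <<'E'
from h import *
s=wsnap('w2.png');c,st,p=blob(s,(105,120,50),(125,255,255),(240,0,360,170));print(c,st, wz(s,c[0],st[1],.056))
E
```

```text
clock: 8.88
eef_pos: [0.5335, -0.1159, 0.0898]
wrist_force: [-2.1, 0.2, 1.8]
opening: -0.0
finger_force: 1.1
[277.85102041  56.84829932] [   2   46   73   22 1470] [ 0.42838043 -0.08002479  0.056     ]
```

View pics/w2.png

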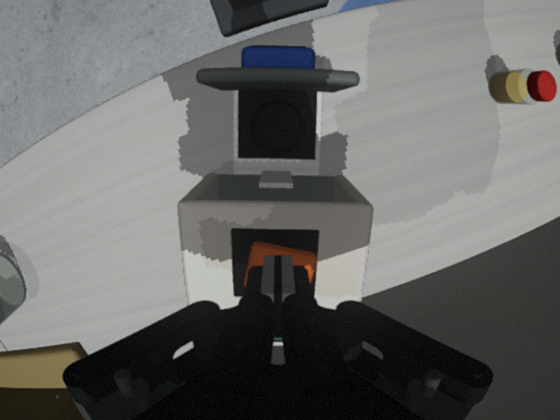

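The tray has popped out: the pad is at (278,57), the panel at (278,77), and the well's dark ring is centred near (278,127). I'll measure the well and go up.

```bash
python3 - <<'E'
from h import *
s=wsnap();im=s['pixels']
np.set_printoptions(precision=4,suppress=True)
print('well hand',wz(s,278,127,.024))
g=cv2.cvtColor(im,cv2.COLOR_RGB2GRAY)
m=cv2.inRange(g[80:168,225:335],0,60);n,l,S,C=cv2.connectedComponentsWithStats(m);i=1+np.argmax(S[1:,4]);x,y,w,h,_=S[i];print('block',x+225,y+80,w,h)
print('block rear corners',wz(s,x+225,y+80+h,.024),wz(s,x+225+w,y+80+h,.024))
pl,pr=wz(s,199,80,.072),wz(s,358,83,.072);print('panel rear top edge ends',pl,pr,np.linalg.norm(pl-pr),np.degrees(np.arctan2(*(pr-pl)[1::-1])))
c,st,p=blob(s,(105,120,50),(125,255,255),(240,0,360,170));print('pad face',wz(s,c[0],st[1],.056))
big=cv2.resize(im[80:170,220:340,::-1],(720,540),interpolation=cv2.INTER_CUBIC);cv2.imwrite('pics/well.png',np.clip(big.astype(float)*3,0,255).astype(np.uint8))
E
python3 -m crank '0 0 -8 0;0 0 -10 0;0 0 -10 0;0 0 -10 0;0 0 -12 0;0 0 -12 0;0 0 -12 0;0 0 -12 0;0 0 0 0;0 0 0 0' - >/dev/null
python3 -c "
from h import *
go([.4706,.1885,.15])"
```

```text
well hand [ 0.4722 -0.0946  0.024 ]
block 225 80 110 79
block rear corners [ 0.4806 -0.1339  0.024 ] [ 0.5034 -0.0658  0.024 ]
panel rear top edge ends [ 0.4341 -0.1229  0.072 ] [ 0.4604 -0.0491  0.072 ] 0.07836981076912784 70.3670717228123
pad face [ 0.4284 -0.08    0.056 ]
yawx 161.45 pos [ 534.2 -116.1  177. ] F [0.97 0.91 0.04] t 9.82 op -0.002 tool shift [157.3 268.5  26.7]
```

View pics/well.png

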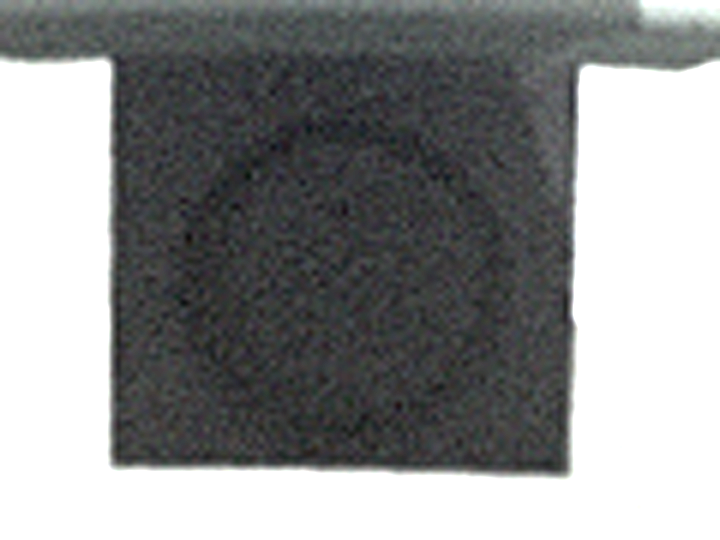

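The enlarged crop shows the well ring centred at (277.8,125) in the full frame, and the block's rear edge at row 157.8 between columns 239 and 315. Moving to the vial and computing the well at once.

```bash
python3 -m crank '15.7 26.8 0 0;15.7 26.8 0 0;15.7 26.8 0 0;15.7 26.8 0 0;15.7 26.8 0 0;15.7 26.8 0 0;15.7 26.8 0 0;15.7 26.8 0 0;15.7 26.8 0 0;0 0 0 0' 0.8 20 >/dev/null
python3 - <<'E'
from h import *
np.set_printoptions(precision=4,suppress=True)
# recreate press-time camera pose
st=env.read_state();s=wsnap('w3.png')
C=s['C'].copy()
T=np.eye(4);y=np.radians(161.45);T[:3,:3]=[[np.cos(y),np.sin(y),0],[np.sin(y),-np.cos(y),0],[0,0,-1]];T[:3,3]=[.5335,-.1159,.0898]
q=dict(s);q['C']=T@np.array(s['T_tool_cam'])
a,b=wz(q,239,157.8,.024),wz(q,315,158.4,.024);e=(b-a)/np.linalg.norm(b-a)
print(a,b,np.linalg.norm(a-b),'well from edge',(a+b)/2+.02*np.array([-e[1],e[0],0]),'ring',wz(q,277.8,125,.024),'yaw',np.degrees(np.arctan2(e[1],e[0]))-90)
go([.4706,.1885,.15])
c,sst,p=blob(s,(105,120,50),(125,255,255),(200,60,380,400));print('cap',c,sst,wz(s,*c,.059))
E
```

```text
[ 0.483  -0.1249  0.024 ] [ 0.4991 -0.0783  0.024 ] 0.04934952882048234 well from edge [ 0.4721 -0.0951  0.024 ] ring [ 0.471  -0.0943  0.024 ] yaw -19.040789816062855
yawx 161.69 pos [475.4 159.8 175. ] F [ 0.08 -0.07  0.42] t 10.7 op 0.794 tool shift [13.5 25.7 25. ]
cap [308.8425 190.4949] [ 97 118  25  26 489] [0.4733 0.19   0.059 ]
```

View pics/w3.png

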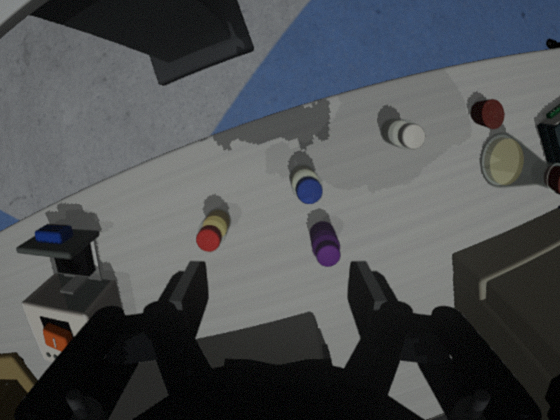

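The blue cap is at (309,190), with the purple look-alike at (325,245), red at (210,238) and white at (408,135); the gripper's path is clear.

```bash
python3 -m crank '1.3 2.7 6 0;1.3 2.7 6 0;1.3 2.7 6 0;1.3 2.7 6 0;1.3 2.7 6 0;1.3 2.7 6 0;1.3 2.7 6 0;1.3 2.7 6 0;1.3 2.7 6 0;0 0 0 0' 0.7 20 >/dev/null
python3 -m crank '0 0 0 0;0 0 0 0;0 0 0 0;0 0 0 0;0 0 0 0;0 0 0 0;0 0 0 0;0 0 0 0;0 0 0 0;0 0 0 0'  >/dev/null
python3 - <<'E'
from h import *
s=wsnap('w4.png')
c,sst,p=blob(s,(105,120,50),(125,255,255),(200,20,380,400));print('cap',c,sst,wz(s,*c,.059),wz(s,c[0],sst[1]+20,.059),wz(s,c[0],sst[1]+19+sst[3],.059))
go([.4725,.1893,.029])
E
```

```text
cap [285.21721311 222.59836066] [ 70 188  31  30 732] [0.47327978 0.19018254 0.059     ] [0.4634999  0.19338771 0.059     ] [0.48324714 0.18692325 0.059     ]
yawx 161.45 pos [472.9 184.5 121.8] F [-0.38  0.65  0.01] t 12.42 op 0.698 tool shift [ 2.   4.5 92.8]
```

View pics/w4.png

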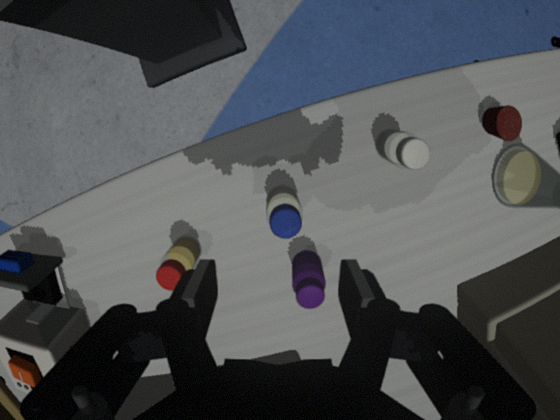

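```bash
python3 -m crank '0.3 1.4 11 0;0.3 1.4 11 0;0.3 1.4 11 0;0.3 1.2 11 0;0 0 11 0;0 0 11 0;0 0 10 0;0 0 10 0;0 0 10 0;0 0 0 0' 0.7 20 >/dev/null
python3 -m crank '0 0 0 0;0 0 0 0;0 0 0 0;0 0 0 0;0 0 0 0;0 0 0 0;0 0 0 0;0 0 0 0;0 0 0 0;0 0 0 0' 0 25|grep -v rot
python3 -c "
from h import *
go([.4733,.190,.026])"
```

```text
clock: 14.08
eef_pos: [0.4741, 0.1901, 0.0264]
wrist_force: [-0.5, -0.5, 5.7]
opening: 0.298
finger_force: 24.9
yawx 161.44 pos [474.1 190.1  26.4] F [-0.47 -0.5   5.65] t 14.08 op 0.298 tool shift [ 0.7 -0.4  0.4]
```

```bash
python3 -m crank '0 0 -4 0;0 0 -10 0;0 0 -10 0;0 0 -12 0;0 0 -12 0;0 0 -12 0;0 0 -12 0;0 0 -12 0;0 0 -12 0;0 0 -14 0' |grep -v rot
python3 -m crank '0 0 0 0;0 0 0 0;0 0 0 0;0 0 0 0;0 0 0 0;0 0 0 0;0 0 0 0;0 0 0 0;0 0 0 0;0 0 0 0' >/dev/null
python3 - <<'E'
from h import *
s=wsnap('w5.png');cv2.imwrite('pics/w5.png',cv2.resize(s['pixels'][150:350,180:380,::-1],(600,600)))
go([.4716,-.0948,.136])
E
```

```text
clock: 14.92
eef_pos: [0.4733, 0.1899, 0.1371]
wrist_force: [-0.3, -0.5, 0.3]
opening: 0.304
finger_force: 24.6
yawx 161.45 pos [473.5 190.  135.8] F [-0.65  0.26 -0.93] t 15.8 op 0.302 tool shift [-8.880e+01 -2.706e+02 -2.000e-01]
```

View pics/w5.png

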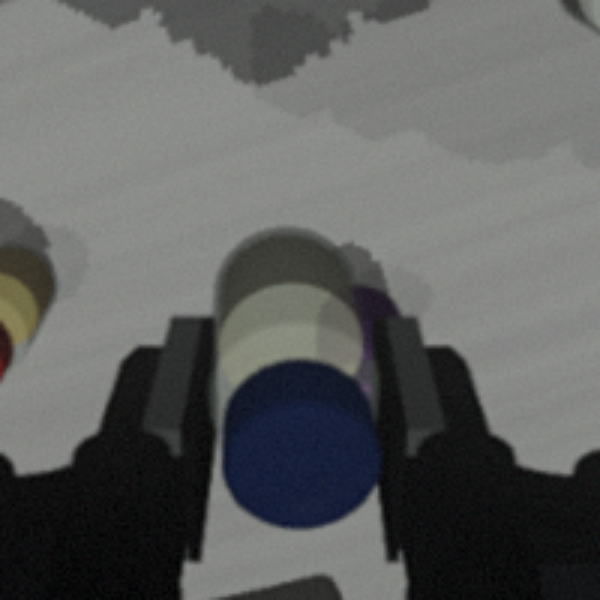

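The blue vial is held upright between the pads, its cap centred at crop (301,452), i.e. full frame (280.3,300.7). I'll work out its offset in the tool and carry it over the well.

```bash
python3 -m crank '-4.4 -13.5 0 0;-4.4 -13.5 0 0;-4.4 -13.5 0 0;-4.4 -13.5 0 0;-4.4 -13.5 0 0;-4.4 -13.5 0 0;-4.4 -13.5 0 0;-4.4 -13.5 0 0;-4.4 -13.5 0 0;-4.4 -13.5 0 0' >/dev/null
python3 -m crank '-4.4 -13.5 0 0;-4.4 -13.5 0 0;-4.4 -13.5 0 0;-4.4 -13.5 0 0;-4.4 -13.5 0 0;-4.4 -13.5 0 0;-4.4 -13.5 0 0;-4.4 -13.5 0 0;-4.4 -13.5 0 0;-4.4 -13.5 0 0' >/dev/null
python3 -m crank '0 0 0 0;0 0 0 0;0 0 0 0;0 0 0 0;0 0 0 0;0 0 0 0;0 0 0 0;0 0 0 0;0 0 0 0;0 0 0 0' >/dev/null
python3 - <<'E'
from h import *
s=wsnap('w6.png')
st=env.read_state();p=st['eef_pos'];M=R.from_quat(np.roll(st['tool_rot'],-1)).as_matrix()
off=M.T@(wz(s,280.3,300.7,p[2]+.0326)-p);print('vial offset in tool',off*1000)
lo=M.T@(wz(s,276,(228/3+150),p[2]-.0264)-p);print('vial base front edge in tool (expect +13.5)',lo*1000)
go([.4716,-.0948,.136])
E
```

```text
vial offset in tool [  2.52414859   1.52092257 -32.59991468]
vial base front edge in tool (expect +13.5) [12.68069298 -0.40914568 26.40049989]
yawx 161.45 pos [471.  -93.9 135.8] F [-0.44  0.7  -0.34] t 18.35 op 0.301 tool shift [-0.8 -0.6 -0.2]
```

View pics/w6.png

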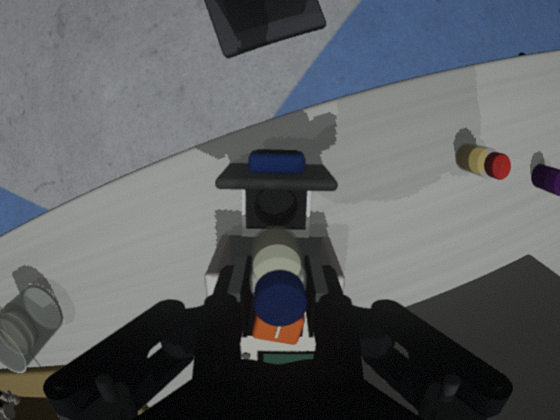

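The vial hangs behind the open tray's well. The well ring is at about (276,204), and the block spans columns 245–309 with its rear edge at row 228.

Run:
```python
from h import *
s=wsnap();st=env.read_state();p=st['eef_pos'];M=R.from_quat(np.roll(st['tool_rot'],-1)).as_matrix()
t=lambda u,v,z:(M.T@(wz(s,u,v,z)-p)*1000).round(1)
print('ring',t(276,204,.024))
g=cv2.cvtColor(s['pixels'],cv2.COLOR_RGB2GRAY);
print('col264',g[205:240,256],'row 222',g[222,238:252],g[222,300:318])
print(t(245.5,222,.024),t(310,222,.024),t(256,228,.024))
```

```text
ring [ -0.   -0.8 111.8]
col264 [18 23 20 20 23 17 22 21 25 26 24 32 30 30 35 31 28 33 34 29 35 25 16 46
 86 92 93 88 86 84 73 67 52 52 51] row 222 [ 94  95  88  95 109 113 113  94  50  29  32  28  33  27] [ 27  28  29  31  33  59 102 116 107  94  86  89  93  94  94  92  95  93]
[-15.7 -26.3 111.8] [-15.7  27.6 111.8] [-21.  -17.6 111.8]
```

```bash
python3 -m crank '-0.6 -0.4 10 0;-0.6 -0.4 10 0;0 0 10 0;0 0 10 0;0 0 10 0;0 0 10 0;0 0 8 0;0 0 6 0;0 0 5 0;0 0 4 0' |grep -v rot
python3 -m crank '0 0 2 0;0 0 2 0;0 0 1 0;0 0 1 0;0 0 1 0;0 0 1 0;0 0 1 0;0 0 1 0;0 0 0 0;0 0 0 0'|grep -v rot
python3 - <<'E'
from h import *
s=wsnap();cv2.imwrite('pics/w7.png',cv2.resize(s['pixels'][130:330,180:380,::-1],(600,600)))
go([.4716,-.0948,.0344])
E
```

```text
clock: 19.23
eef_pos: [0.4719, -0.0951, 0.0523]
wrist_force: [-0.0, 0.7, -0.9]
opening: 0.299
finger_force: 24.6
clock: 20.07
eef_pos: [0.4719, -0.0951, 0.0428]
wrist_force: [0.6, 0.1, 0.1]
opening: 0.301
finger_force: 24.6
yawx 161.45 pos [471.9 -95.1  42.8] F [-0.31  0.5   0.97] t 20.12 op 0.299 tool shift [0.4 0.2 8.4]
```

View pics/w7.png

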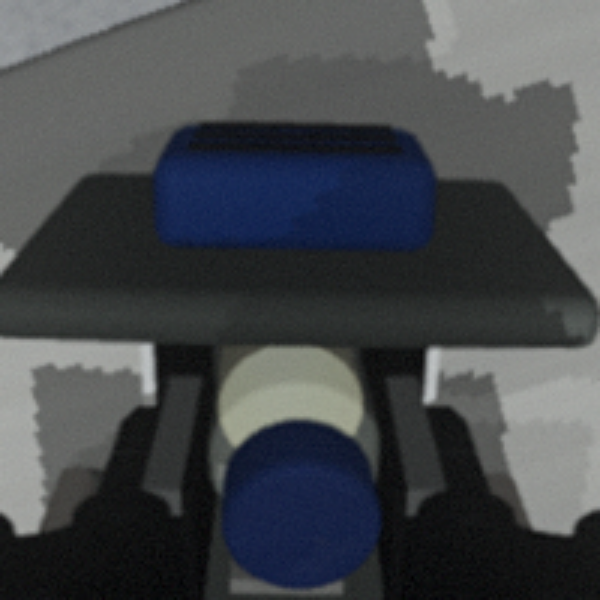

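The vial bottom (16 mm up) is already inside the well mouth (24 mm) with no side force. I've now viewed 11 pictures, one over the allowance of 10, so I'll view no more and go on numbers alone.

```bash
python3 -m crank '0 0 1 0;0 0 1 0;0 0 1 0;0 0 1 0;0 0 1 0;0 0 1 0;0 0 0.7 0;0 0 0.5 0;0 0 0 0;0 0 0 0'|grep -v rot
python3 -m crank '0 0 0.5 0;0 0 0.5 0;0 0 0 0;0 0 0 0;0 0 0 0;0 0 0 0;0 0 0 0;0 0 0 0;0 0 0 0;0 0 0 0'|grep -v rot
```

```text
clock: 20.95
eef_pos: [0.4719, -0.0951, 0.0356]
wrist_force: [0.1, 0.2, -0.1]
opening: 0.298
finger_force: 24.6
clock: 21.78
eef_pos: [0.4719, -0.0951, 0.0346]
wrist_force: [-0.0, -1.1, -1.6]
opening: 0.3
finger_force: 24.6
```

```bash
python3 -m crank '0 0 0 0;0 0 0 0;0 0 0 0;0 0 0 0;0 0 0 0;0 0 0 0;0 0 0 0;0 0 0 0;0 0 0 0;0 0 0 0' 0.5 |grep -v rot
python3 -m crank '0 0 -4 0;0 0 -6 0;0 0 -8 0;0 0 -10 0;0 0 -12 0;0 0 -12 0;0 0 -12 0;0 0 -12 0;0 0 -12 0;0 0 -12 0'|grep -v rot
python3 -m crank '0 0 0 0;0 0 0 0;0 0 0 0;0 0 0 0;0 0 0 0;0 0 0 0;0 0 0 0;0 0 0 0;0 0 0 0;0 0 0 0' 0|grep -v rot
python3 - <<'E'
from h import *
np.set_printoptions(precision=4,suppress=True)
s=wsnap();h=cv2.cvtColor(s['pixels'],cv2.COLOR_RGB2HSV)
m=cv2.inRange(h,np.array((105,120,50)),np.array((125,255,255)))
n,l,S,C=cv2.connectedComponentsWithStats(m)
for i in range(1,n):
    if S[i,4]>100: print(C[i],S[i],'at .067',wz(s,*C[i],.067),'front@.056',wz(s,C[i][0],S[i][1],.056))
a=snap('scene');b=snap('top')
pa,sa,_=blob(a,(105,130,60),(125,255,255),(255,190,320,260))
print(pa,sa)
go([.4716,-.0948,.0344])
E
```

```text
clock: 22.62
eef_pos: [0.4719, -0.0952, 0.0346]
wrist_force: [-0.6, 0.8, -0.3]
opening: 0.495
finger_force: 0.0
clock: 23.45
eef_pos: [0.4722, -0.0952, 0.1364]
wrist_force: [0.5, 0.0, 0.5]
opening: 0.501
finger_force: 0.0
clock: 24.28
eef_pos: [0.4719, -0.0951, 0.1345]
wrist_force: [0.7, 0.1, -0.1]
opening: 0.001
finger_force: 0.0
[518.0278   9.9722] [501   0  30  22 180] at .067 [0.3677 0.1393 0.067 ] front@.056 [0.3572 0.1545 0.056 ]
[551.1845   5.6505] [543   0  17  16 103] at .067 [0.3653 0.1857 0.067 ] front@.056 [0.3581 0.202  0.056 ]
[277.5941 161.6673] [ 250  152   56   20 1010] at .067 [ 0.4322 -0.0813  0.067 ] front@.056 [ 0.4275 -0.0797  0.056 ]
[273.5121 220.5485] [258 206  32  30 742] at .067 [ 0.47  -0.097  0.067] front@.056 [ 0.4632 -0.0948  0.056 ]
[310.8683 255.1377] [ 40  57  25  13 167]
yawx 161.45 pos [472.  -95.1 134.6] F [-0.54 -0.39  0.52] t 24.43 op 0.0 tool shift [  0.5   0.2 100.2]
```

The blue cap now stands at the well: (0.470,-0.097) against (0.472,-0.095), with the tray still out. Next I'll go in front of the pad.

```bash
python3 -m crank '12 0 0 0;14 0 0 0;14 0 0 0;14 0 0 0;14 0 0 0;12 0 0 0;0 0 10 0;0 0 12 0;0 0 14 0;0 0 14 0' >/dev/null
python3 -m crank '0 0 14 0;0 0 14 0;0 0 12 0;0 0 8 0;-2 0 0 0;-2 0 0 0;-2 0 0 0;-2 0 0 0;0 0 0 0;0 0 0 0' |grep -v rot
cat >> h.py <<'E'
def fx():
    s=env.read_state();M=R.from_quat(np.roll(s['tool_rot'],-1)).as_matrix()
    print('Ftool',(M.T@s['wrist_force']).round(2),'dist to reader-centre plane',round(float((s['eef_pos'][:2]-[.5465,-.1205])@[-.947,.322])*1000,1),'z',s['eef_pos'][2].round(4),'t',round(s['clock'],2))
E
python3 -c "
from h import *
fx();go([.4275,-.0797,.036])"
```

```text
clock: 26.1
eef_pos: [0.4043, -0.0724, 0.0371]
wrist_force: [-1.8, -0.2, 0.3]
opening: -0.003
finger_force: 0.0
Ftool [ 1.64 -0.81 -0.32] dist to reader-centre plane 150.2 z 0.0371 t 26.1
yawx 161.44 pos [404.3 -72.4  37.1] F [-1.81 -0.24  0.31] t 26.1 op -0.003 tool shift [-24.4   0.5   1.1]
```

```bash
M='-2 0 0 0'; python3 -m crank '-2 0 0 0;-2 0 0 0;-2 0 0 0;-2 0 0 0;-2 0 0 0;-2 0 0 0;-2 0 0 0;-2 0 0 0;-2 0 0 0;-2 0 0 0' >/dev/null; python3 -c "
from h import *
fx()"
python3 -m crank '-2 0 0 0;-2 0 0 0;-2 0 0 0;-2 0 0 0;-2 0 0 0;-2 0 0 0;-2 0 0 0;-2 0 0 0;-2 0 0 0;-2 0 0 0' >/dev/null; python3 -c "
from h import *
fx()"
```

```text
Ftool [ 2.2  -0.51 -1.3 ] dist to reader-centre plane 130.9 z 0.0365 t 26.93
Ftool [ 1.84 -1.57 -0.77] dist to reader-centre plane 110.7 z 0.0365 t 27.77
```

```bash
cat >> h.py <<'E'
def pad():
    s=wsnap();c,st,p=blob(s,(105,120,50),(125,255,255),(180,150,380,420));print('pad blob',c,st)
def cap():
    s=wsnap();st=env.read_state();h=cv2.cvtColor(s['pixels'],cv2.COLOR_RGB2HSV);m=cv2.inRange(h,np.array((105,100,30)),np.array((125,255,255)))
    n,l,S,C=cv2.connectedComponentsWithStats(m)
    for i in range(1,n):
        if S[i,4]>60:
            w=wz(s,*C[i],.056);print(C[i].round(1),S[i],'x from centre@.056',round(float((w[:2]-[.5465,-.1205])@[-.947,.322])*1000,1))
E
python3 -m crank '-2 0 0 0;-2 0 0 0;-2 0 0 0;-2 0 0 0;-2 0 0 0;-2 0 0 0;-2 0 0 0;-1 0 0 0;0 0 0 0;0 0 0 0' >/dev/null; python3 -c "
from h import *
fx();cap()"
```

```text
Ftool [ 1.79 -0.72 -0.03] dist to reader-centre plane 95.6 z 0.0366 t 28.6
[424.4  46.8] [  272     0   288   127 19186] x from centre@.056 200.6
[ 12.3 222.1] [  0 203  38  39 761] x from centre@.056 125.1
[240.2 293.7] [236 286   9  19  81] x from centre@.056 92.9
```

```bash
python3 -m crank '-1 0 0 0;-1 0 0 0;-1 0 0 0;-1 0 0 0;-1 0 0 0;0 0 0 0;0 0 0 0;0 0 0 0;0 0 0 0;0 0 0 0' >/dev/null; python3 -c "
from h import *
fx()"
python3 -m crank '-1 0 0 0;-1 0 0 0;-1 0 0 0;0 0 0 0;0 0 0 0;0 0 0 0;0 0 0 0;0 0 0 0;0 0 0 0;0 0 0 0' >/dev/null; python3 -c "
from h import *
fx()
a=snap('scene')
for n,s,r in (('s',a,(220,190,330,250)),):
    for lo,hi in (((105,130,60),(125,255,255)),((3,150,120),(25,255,255))):
        try: print(blob(s,lo,hi,r)[:2])
        except Exception as e: print(e)
"
```

```text
Ftool [ 2.36 -0.81  1.1 ] dist to reader-centre plane 90.8 z 0.0366 t 29.48
Ftool [ 2.51 -2.4  -0.12] dist to reader-centre plane 87.8 z 0.0366 t 30.32
(array([324.30909091, 246.52727273]), array([95, 52, 15,  8, 55], dtype=int32))
attempt to get argmax of an empty sequence
```

```bash
for i in 1; do python3 -m crank '-1 0 0 0;-1 0 0 0;0 0 0 0;0 0 0 0;0 0 0 0;0 0 0 0;0 0 0 0;0 0 0 0;0 0 0 0;0 0 0 0' >/dev/null; python3 -c "
from h import *
fx()"; done
python3 -m crank '-1 0 0 0;0 0 0 0;-1 0 0 0;0 0 0 0;0 0 0 0;0 0 0 0;0 0 0 0;0 0 0 0;0 0 0 0;0 0 0 0' >/dev/null; python3 -c "
from h import *
fx()"
```

```text
Ftool [ 1.7  -1.33 -0.28] dist to reader-centre plane 85.8 z 0.0366 t 31.2
Ftool [ 5.34 -1.87 -2.38] dist to reader-centre plane 84.2 z 0.0366 t 32.03
```

```bash
python3 -m crank '-0.7 0 0 0;0 0 0 0;-0.7 0 0 0;0 0 0 0;0 0 0 0;0 0 0 0;0 0 0 0;0 0 0 0;0 0 0 0;0 0 0 0' >/dev/null; python3 -c "
from h import *
fx()"
```

```text
Ftool [ 4.52 -1.77 -2.98] dist to reader-centre plane 82.8 z 0.0366 t 32.87
```

```bash
python3 -m crank '-0.7 0 0 0;0 0 0 0;-0.7 0 0 0;0 0 0 0;0 0 0 0;0 0 0 0;0 0 0 0;0 0 0 0;0 0 0 0;0 0 0 0' >/dev/null; python3 -c "
from h import *
fx()"
```

```text
Ftool [ 5.17 -2.05 -3.47] dist to reader-centre plane 81.5 z 0.0365 t 33.7
```

```bash
python3 -m crank '-0.7 0 0 0;0 0 0 0;-0.7 0 0 0;0 0 0 0;0 0 0 0;0 0 0 0;0 0 0 0;0 0 0 0;0 0 0 0;0 0 0 0' >/dev/null; python3 -c "
from h import *
fx()"
```

```text
Ftool [ 5.3  -2.7  -2.49] dist to reader-centre plane 80.1 z 0.0366 t 34.53
```

```bash
python3 -m crank '-0.7 0 0 0;0 0 0 0;-0.7 0 0 0;0 0 0 0;0 0 0 0;0 0 0 0;0 0 0 0;0 0 0 0;0 0 0 0;0 0 0 0' >/dev/null; python3 -c "
from h import *
fx()"
```

```text
Ftool [ 3.87 -4.04 -1.16] dist to reader-centre plane 78.2 z 0.0366 t 35.37
```

```bash
for i in 1 2; do python3 -m crank '0 0 0 0;0 0 0 0;0 0 0 0;0 0 0 0;0 0 0 0;0 0 0 0;0 0 0 0;0 0 0 0;0 0 0 0;0 0 0 0' >/dev/null; python3 -c "
from h import *
fx()"; done
```

```text
Ftool [ 4.58 -2.43 -3.01] dist to reader-centre plane 78.2 z 0.0366 t 36.2
Ftool [ 3.71 -2.98 -1.64] dist to reader-centre plane 78.2 z 0.0366 t 37.03
```

```bash
python3 -m crank '-0.5 0 0 0;0 0 0 0;-0.5 0 0 0;0 0 0 0;0 0 0 0;0 0 0 0;0 0 0 0;0 0 0 0;0 0 0 0;0 0 0 0' >/dev/null; python3 -c "
from h import *
fx()"
```

```text
Ftool [ 2.9  -1.38 -0.25] dist to reader-centre plane 77.1 z 0.0366 t 37.87
```

```bash
python3 -m crank '-0.5 0 0 0;0 0 0 0;-0.5 0 0 0;0 0 0 0;0 0 0 0;0 0 0 0;0 0 0 0;0 0 0 0;0 0 0 0;0 0 0 0' >/dev/null; python3 -c "
from h import *
fx()"
```

```text
Ftool [ 2.48 -1.69 -0.64] dist to reader-centre plane 76.2 z 0.0366 t 38.7
```

The force fell from about 5 N to 2.5 N, and the side components fell too, so it has clicked. I'll back off and check that the tray stays shut.

```bash
python3 -m crank '1 0 0 0;1 0 0 0;2 0 0 0;3 0 0 0;5 0 0 0;8 0 0 0;10 0 0 0;10 0 0 0;10 0 0 0;0 0 0 0' >/dev/null; python3 -m crank '0 0 -10 0;0 0 -12 0;0 0 -14 0;0 0 -14 0;0 0 -14 0;0 0 -14 0;0 0 -14 0;0 0 -14 0;0 0 0 0;0 0 0 0' >/dev/null; python3 -c "
from h import *
fx();cap()"
```

```text
Ftool [ 0.37 -0.07  0.3 ] dist to reader-centre plane 125.0 z 0.1437 t 40.37
[426.8  50.1] [  272     0   288   133 20382] x from centre@.056 252.3
[ 17.3 220. ] [   0  194   53   53 1415] x from centre@.056 116.0
[277.2 217.8] [ 251  204   54   26 1084] x from centre@.056 121.0
```

The pad is back at 121 mm (tray out), so that force drop came before the real click. I'll push again, deeper, keeping the force under watch.

```bash
python3 -m crank '8 0 0 0;9 0 0 0;8 0 0 0;0 0 14 0;0 0 16 0;0 0 16 0;0 0 16 0;0 0 16 0;0 0 16 0;0 0 13 0' >/dev/null
python3 -m crank '-2 0 0 0;-3 0 0 0;-3 0 0 0;-3 0 0 0;-3 0 0 0;-3 0 0 0;-3 0 0 0;-3 0 0 0;-3 0 0 0;-3 0 0 0' >/dev/null;  python3 -c "
from h import *
fx()"
python3 -m crank '-3 0 0 0;-3 0 0 0;-3 0 0 0;-3 0 0 0;-3 0 0 0;-3 0 0 0;-3 0 0 0;-2 0 0 0;-2 0 0 0;-1 0 0 0' >/dev/null;  python3 -c "
from h import *
fx()"
```

```text
Ftool [ 2.55 -0.45 -1.67] dist to reader-centre plane 122.0 z 0.0356 t 42.08
Ftool [ 1.78 -1.88  0.4 ] dist to reader-centre plane 96.0 z 0.0355 t 42.92
```

```bash
python3 -m crank '-2 0 0 0;-2 0 0 0;-2 0 0 0;-2 0 0 0;-2 0 0 0;-1 0 0 0;-1 0 0 0;-1 0 0 0;0 0 0 0;0 0 0 0' >/dev/null;  python3 -c "
from h import *
fx()"
python3 -m crank '-1 0 0 0;-1 0 0 0;-1 0 0 0;-1 0 0 0;-1 0 0 0;-0.5 0 0 0;0 0 0 0;0 0 0 0;0 0 0 0;0 0 0 0' >/dev/null;  python3 -c "
from h import *
fx()"
```

```text
Ftool [ 4.48 -2.51 -1.48] dist to reader-centre plane 83.7 z 0.0355 t 43.75
Ftool [ 3.32 -3.67 -0.43] dist to reader-centre plane 77.8 z 0.0355 t 44.58
```

```bash
python3 -m crank '-0.5 0 0 0;0 0 0 0;-0.5 0 0 0;0 0 0 0;-0.5 0 0 0;0 0 0 0;-0.5 0 0 0;0 0 0 0;0 0 0 0;0 0 0 0' >/dev/null;  python3 -c "
from h import *
fx()"
```

```text
Ftool [ 1.81 -1.15  0.83] dist to reader-centre plane 75.5 z 0.0356 t 45.42
```

```bash
python3 -m crank '-0.5 0 0 0;0 0 0 0;-0.5 0 0 0;0 0 0 0;0 0 0 0;0 0 0 0;0 0 0 0;0 0 0 0' >/dev/null;  python3 -m crank '-0.5 0 0 0;0 0 0 0;-0.5 0 0 0;0 0 0 0;0 0 0 0;0 0 0 0;0 0 0 0;0 0 0 0;0 0 0 0;0 0 0 0' >/dev/null;python3 -c "
from h import *
fx()"
```

```text
Ftool [ 1.84 -1.22  0.91] dist to reader-centre plane 74.6 z 0.0356 t 46.25invalid input at $: expected 10 rows
```

```bash
python3 -m crank '-0.5 0 0 0;0 0 0 0;-0.5 0 0 0;0 0 0 0;0 0 0 0;0 0 0 0;0 0 0 0;0 0 0 0;0 0 0 0;0 0 0 0' >/dev/null;python3 -c "
from h import *
fx()"
```

```text
Ftool [ 1.03 -0.51  1.09] dist to reader-centre plane 73.6 z 0.0356 t 47.08
```

```bash
python3 -m crank '-0.5 0 0 0;0 0 0 0;-0.5 0 0 0;0 0 0 0;0 0 0 0;0 0 0 0;0 0 0 0;0 0 0 0;0 0 0 0;0 0 0 0' >/dev/null;python3 -c "
from h import *
fx()"
```

```text
Ftool [ 3.49 -0.45 -1.52] dist to reader-centre plane 72.7 z 0.0356 t 47.92
```

```bash
python3 -m crank '-0.5 0 0 0;0 0 0 0;-0.5 0 0 0;0 0 0 0;0 0 0 0;0 0 0 0;0 0 0 0;0 0 0 0;0 0 0 0;0 0 0 0' >/dev/null;python3 -c "
from h import *
fx()"
```

```text
Ftool [ 5.93 -0.1  -3.3 ] dist to reader-centre plane 72.5 z 0.0355 t 48.75
```

Force is rising with no more travel, so this is the rigid stop, beyond the click. Backing off and checking.

```bash
python3 -m crank '-0.5 0 0 0;0 0 0 0;1 0 0 0;1 0 0 0;2 0 0 0;4 0 0 0;8 0 0 0;12 0 0 0;12 0 0 0;12 0 0 0' >/dev/null; python3 -m crank '0 0 -10 0;0 0 -12 0;0 0 -14 0;0 0 -14 0;0 0 -14 0;0 0 -14 0;0 0 -14 0;0 0 -14 0;0 0 0 0;0 0 0 0' >/dev/null; python3 -c "
from h import *
fx();cap()"
```

```text
Ftool [-0.4  -0.31 -0.26] dist to reader-centre plane 122.6 z 0.1427 t 50.42
[426.6  49.9] [  272     0   288   133 20305] x from centre@.056 249.9
[ 17.3 219.6] [   0  194   53   52 1408] x from centre@.056 114.5
```

```bash
python3 -m crank '4 0 0 0;8 0 -5 0;8 0 -5 0;8 0 -5 0;8 0 -5 0;8 0 -5 0;4 0 -5 0;0 0 -5 0;0 0 0 0;0 0 0 0' >/dev/null
python3 - <<'E'
from h import *
fx();cap()
a=snap('scene')
c,st,_=blob(a,(105,130,60),(125,255,255),(240,195,320,236));print(c,st)
b=snap('top');c2,st2,_=blob(b,(100,50,40),(128,255,255),(280,195,312,230));print(c2,st2,onz(b,*c2,.056))
print('blue left at old spot:',[st for st in [cv2.inRange(cv2.cvtColor(np.ascontiguousarray(b['pixels'][208:226,186:206]),cv2.COLOR_RGB2HSV),np.array((100,50,40)),np.array((128,255,255))).sum()//255]])
E
```

```text
Ftool [ 0.07 -0.57 -0.27] dist to reader-centre plane 170.7 z 0.177 t 51.3
[430.2  56.9] [  271     0   289   147 22654] x from centre@.056 300.0
[436.3 145.4] [365 122 148  48 584] x from centre@.056 222.4
[350.8 172. ] [333 167  35  12 104] x from centre@.056 196.0
[ 19.6 226.9] [   0  198   60   58 1742] x from centre@.056 141.4
[ 74.9 263.4] [ 53 255  45  19 144] x from centre@.056 102.1
[ 10.9 325.6] [  0 311  24  29 394] x from centre@.056 -10.1
[282.144 223.112] [ 36  23  14  12 125]
[296.0125 209.8375] [ 9 11 15  9 80] [ 0.49183241 -0.10284678  0.056     ]
blue left at old spot: [np.uint64(0)]
```

The pad is back at exactly its initial latched pixels (282.1,223.1 in scene; 296.0,209.8 in top), the arm is clear and nothing touches the tray.

```bash
python3 -c "
from station import env
print(env.sign_off())"
```

```text
the job is handed in; nothing more can be done
None
```

Job handed in with no verdict returned: the tray is latched shut at its starting position on the second push (the first didn't catch) and the blue-capped vial went into its well, though I couldn't see it once shut; I viewed 11 pictures, one over the limit of 10.

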